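Tip the binding screws into the pour corner and hold

ROBOT

A 6-joint arm with a two-finger parallel gripper is mounted at the origin on the work surface. World frame = base frame: x ahead of the robot, y to its left, z up, the work surface at z = 0. Lengths are in m, angles in rad, forces in N, time in s.
With the tool pointing down it reaches from about 0.225 to 0.875 m from the base axis. Payload 3.4 kg.
Tool frame: the origin (TCP) lies on the centre line of the jaws, within the pads' length; the fingertips stand 19 mm ahead of it and the grasp point (between the pads) is the TCP (nose_length is the distance from the TCP to the fingertips, in m); z points along the fingers, y is the direction in which the jaws open and shut (so a half turn about z gives the same grasp; the last joint's range is limited). The gripper opens to 85 mm and grips with 20 to 120 N. Pads are 22 mm wide; open, the fingers measure 114 mm over their backs; the gripper's body (76 mm by 85 mm) begins 54 mm behind the grasp point. The pads swing forward as they close: fully open they stand 13 mm farther back than shut.
Start: joints at [0.98, 0.276, 1.505, -0, 1.361, -0.121], TCP at [0.26, 0.513, 0.25] pointing down, gripper open.
Joint ranges: [-2.89, 2.89], [-0.75, 2.08], [0.22, 2.7], [-1.18, 4.32], [0.11, 2.71], [-2.7, 2.7]. Speed limits (rad/s): [2.57, 2.57, 3.14, 3.14, 3.14, 3.14].

INTERFACE

Orientations are given as a unit quaternion [w, x, y, z].
In Python, from rig import * gives the robot as it stands.
- The arm moves only by the shell command python3 -m jog 'ROWS' [OPENING] [FORCE]. ROWS is JSON, one flat list of numbers, 6 for each row, row after row: the shift along the tool's x, y, z in mm, then the turn, a rotation vector about the tool's x, y, z in degrees. In form: [tx, ty, tz, wx, wy, wz, tx, ty, tz, wx, wy, wz, ...]. A call has 1 to 10 rows; each row is the pose to reach, as a shift and turn from the pose commanded when the call began, along the tool's axes at that moment; what a row does not reach only later rows make up. A row lasts 1/8 s, in which the tool goes at most 62.5 mm and 10.7 degrees, less where a joint would pass 70% of its speed; a pose out of reach is approached as far as the arm can. A call with a gripper value outside its range is refused whole. OPENING is the closure, from 0 (fully open) to 1 (shut), set as the call begins (- or left out, the last holds). The fingers move at their own pace and stop on an object; FORCE is the grip in N (left out, the last holds). Time passes only in rows, so rows that repeat a pose let the fingers close. It gives the time, the measured TCP pose, the force and the opening at its end, in the units of the state.
- get_state(): the state, without advancing time (a new reading comes with each control period).
- get_image(name): name is "scene" or "side" or "wrist"; returns a dict with "frame" (400x640x3 uint8, red, green, blue), "camera_matrix" (3x3 intrinsics, pixels), "rvec" (rotation vector, rad) and "tvec" (3), from world to camera coordinates, as OpenCV has them. Camera axes: x right, y down, z forward; pixel columns grow to the right and rows downward; lengths in m; the calibration is good to about 2 mm. The wrist camera is an equidistant fisheye: a pixel r from the principal point sees the ray r / f radians off the axis. A picture is of the moment at which its call begins. There is no depth.
- sign_off(): hands the job in, once; it reports no verdict.
The state is a dict: "clock": time; "qpos": joint angles; "qd": joint speeds; "effort": joint torques, N m; "position": TCP position; "ee_rot": TCP orientation; "contact_force": force on the tool from outside, world axes, zero at the start; "moment": the same for the moment, N m; "width": finger opening in m.
Only numpy, scipy, OpenCV 4.12 (cv2) and the standard library are available. Lean on these libraries where they do the work, as an engineer would, in place of code of your own. Each camera call takes 0.05 s, during which the arm holds its last target.

TASK

Push the red lug of the tray's little gate along its slide until the gate clicks fully shut, with the tray still flat on the bench. Then take the tray by its yellow tab and raise that corner until all five brass screws have slid together into the opposite corner behind the gate, and finish while still holding the tray by the tab, tilted and still, with the screws gathered there. Do not spill any screws or disturb the other things on the bench.

Things in the scene. Friction and masses are not known exactly. Their poses are not given: they have to be found in the camera images.
- tray: Blue steel parts tray, white floor, 160 (x) by 140 (y) by 40 mm high, 0.65 to 0.85 kg, walls and floor 5 mm, open on top, loose on the bench (a side push over 3.5 N may slide it). Origin: centre of its underside; z up. At the +x +y corner (pour corner) the +x wall has an opening 37 mm wide, closed by the gate. A yellow tab stands at the -x -y corner.
- gate (a joint): Travel of the aluminium gate along the outside of the tray's +x wall, towards the tray's +y: 0 open, 0.040 m shut at the end stop; starts at 0 to 0.012. Drag 0.5 N; from 0.028 a spring ball catch adds up to 2 N, gives way at 0.034, snaps the gate home and holds it. Clicked shut: above 0.038. 4 to 8 N at the stop is safe. The catch block juts 22 mm out of that wall, below 34 mm.
- gate_lug (a point): Centre of the gate's red lug, in the tray frame at x 84, y 7.5 plus the gate's travel, z 62 mm. An upright block 12 mm (tray x) by 18 mm (tray y), 41 to 78 mm above the tray's underside, clear of the 40 mm wall. Push its -y face towards the tray's +y with the fingertips 43 to 60 mm above the bench, or pinch it across its 12 mm. Axes as the tray's.
- tray_tab (a point): Grip centre of the yellow tab, in the tray frame at (-84.5, -74, 65) mm. An upright plate 10 mm thick, 32 mm long along the tray's diagonal (0.719 rad from the tray's x towards its y, from tab to pour corner), 20 to 88 mm above the tray's underside. Pinch it across its 10 mm, fingertips above the 40 mm walls. Axes as the tray's.
- pour_corner (a point): Inner floor corner at the pour opening, where the screws gather, in the tray frame at (75, 65, 5) mm, diagonally opposite the tab. As the tab is raised the tray pivots on the bench about its outer corner at (80, 70, 0) mm. The screws (friction 0.08 to 0.12) start to slide in fully from 14 degrees of tilt; 25 to 30 degrees brings all of them, within 70 mm.
- screw0: Brass binding screw standing on its round head in the tray: head 16 mm across and 4 mm thick, shank 8 mm across, 14 mm tall in all, 12 g. Origin: centre of the head's underside. It may fall over and roll.
- screw1: Brass binding screw standing on its round head in the tray: head 16 mm across and 4 mm thick, shank 8 mm across, 14 mm tall in all, 12 g. Origin: centre of the head's underside. It may fall over and roll.
- screw2: Brass binding screw standing on its round head in the tray: head 16 mm across and 4 mm thick, shank 8 mm across, 14 mm tall in all, 12 g. Origin: centre of the head's underside. It may fall over and roll.
- screw3: Brass binding screw standing on its round head in the tray: head 16 mm across and 4 mm thick, shank 8 mm across, 14 mm tall in all, 12 g. Origin: centre of the head's underside. It may fall over and roll.
- screw4: Brass binding screw standing on its round head in the tray: head 16 mm across and 4 mm thick, shank 8 mm across, 14 mm tall in all, 12 g. Origin: centre of the head's underside. It may fall over and roll.
- glue_jar: Bystander: amber jar with a white cap, 64 mm across, 90 mm tall, origin under its centre. Leave it alone.
- press_weight: Bystander: dark steel press weight with a knob, 68 mm across, 86 mm tall, 1.2 kg, origin under its centre. Leave it alone.
- bone_folder: Bystander: white flat bone folder, 22 by 150 by 5 mm (long along its y), lying on the bench, origin under its centre. Leave it alone.
- paste_brush: Bystander: brush lying on the bench, about 200 mm long along its x, origin under its middle. Leave it alone.
Things that resemble listed ones, but are neither listed nor needed, are in the scene too. Several things have the shape of the tray; the one meant has the colours described above.

How it is judged:
On the way, in this order (a step that is already met when the one before it is completed fails the run):
1. the gate is clicked fully shut while the tray is flat on the bench (value of joint gate above 0.038 m and angle between tray's own z axis and vertical below 0.08 rad), for 0.2 s.
2. the tray is tilted in the fingers and all five screws are in the pour corner (angle between tray's own z axis and vertical above 0.26 rad and contact force between the fingers and tray above 1 N and distance between each of screw0, screw1, screw2, screw3, screw4 and pour_corner below 0.07 m), for 0.2 s.
At the end, for the whole second after the job is handed in: Fingers hold the tray at its tab (within 35 mm of the grip centre, over 1 N; tab over 110 mm up); tray still, tilted 15 to 51 degrees, touching no bystander (its low corner may rest on the bench); gate above 0.038; all five screws at rest in the tray within 70 mm of the pour corner (all of step 2 and value of joint gate above 0.038 m and angle between tray's own z axis and vertical below 0.9 rad and height (world z) of tray_tab above 0.11 m and distance between the grasp point and tray_tab below 0.035 m and linear speed of tray below 0.02 m/s and angular speed of tray below 0.1 rad/s and z of each of screw0, screw1, screw2, screw3, screw4 in the frame of tray below 0.035 m and linear speed of each of screw0, screw1, screw2, screw3, screw4 below 0.03 m/s and contact force between tray and glue_jar below 0.2 N and contact force between tray and press_weight below 0.2 N and contact force between tray and bone_folder below 0.2 N and contact force between tray and paste_brush below 0.2 N); the arm keeps its last pose, push and grip.
It fails at once if a screw is spilled out of the tray (distance between any of screw0, screw1, screw2, screw3, screw4 and tray above 0.15 m).
It fails at once if one of the bystanders is moved more than 30 mm (distance of any of glue_jar, press_weight, bone_folder, paste_brush from where it was at the start of the episode above 0.03 m).
It also fails if it takes over 48 s, if anything falls off the work surface, if the arm or the gripper's body presses on something with over 40 N, if the wrist force passes 120 N, or if a joint passes its speed limit or range.

## Working session

There is one attempt and no reset: what is moved stays moved. The work goes in short steps, Python scripts to look and compute and a shell command to move; the robot and the scene stay as the last step left them, time stands still between calls to the robot, and variables do not carry over. Pictures are saved under pics/ and viewed, and the job is handed in when it is done.

```bash
mkdir -p pics; ls; python3 - <<'E'
from rig import *
import cv2
s=get_state(); print(s)
for n in ["scene","side","wrist"]:
    d=get_image(n); cv2.imwrite(f"pics/{n}0.png",d["frame"][:,:,::-1]); print(n,d["camera_matrix"],d["rvec"],d["tvec"])
E
```

```text
pics
{'clock': 0.0, 'qpos': array([ 9.79984047e-01,  2.76573481e-01,  1.50614130e+00, -3.13702330e-06,
        1.36069682e+00, -1.21005701e-01]), 'qd': array([-0.00158077, -0.00178572,  0.00034663, -0.00020884, -0.00017549,
       -0.00073751]), 'effort': array([-1.65898873e-03, -4.16788495e+01, -2.45802891e+01, -3.00553902e-04,
        1.09001613e-02, -2.85937512e-05]), 'position': array([0.26003882, 0.5122798 , 0.2494487 ]), 'ee_rot': array([-3.15461762e-04,  2.32748516e-01,  9.72536529e-01, -8.53011653e-04]), 'contact_force': array([0.22845154, 0.38620598, 1.11235517]), 'moment': array([-0.0454967 , -0.02408583,  0.02694877]), 'width': 0.08533603327215158}
scene [[444.44688686   0.         325.08182657]
 [  0.         444.44688686 204.72686576]
 [  0.           0.           1.        ]] [ 1.82150993  1.49665641 -0.7018895 ] [-0.10293807 -0.26335375  1.44863077]
side [[510.02190372   0.         323.88207253]
 [  0.         510.02190372 192.27416829]
 [  0.           0.           1.        ]] [ 2.26876245 -0.66257969  0.27185452] [-0.42289412  0.23495832  1.37548757]
wrist [[309.70691629   0.         315.84521041]
 [  0.         309.70691629 201.65586296]
 [  0.           0.           1.        ]] [-2.43627514 -1.49392449 -0.23821376] [-0.57388945 -0.0405798   0.38220039]
```

View pics/scene0.png

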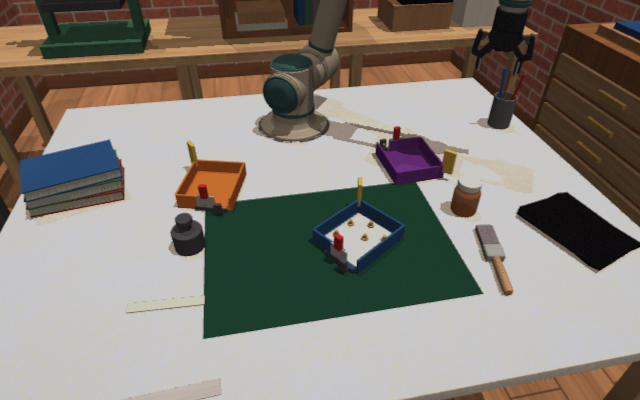

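View pics/side0.png

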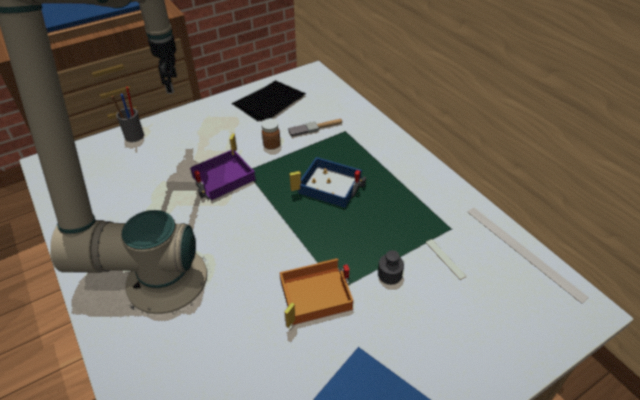

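View pics/wrist0.png

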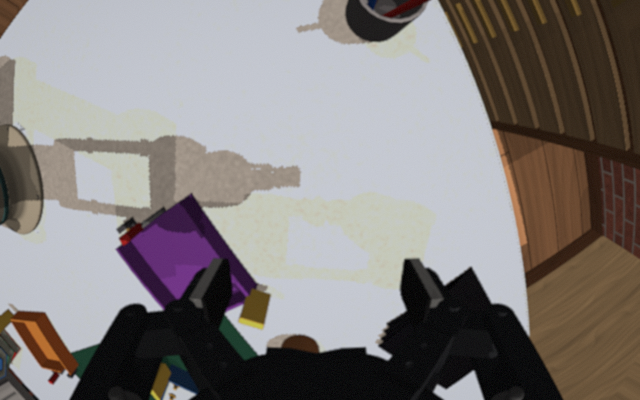

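The blue tray with the white floor is at scene (358,235) and side (330,182). Its yellow tab is at scene (360,190) and its red lug at scene (338,242). Next I'll measure it in both views.

```bash
cat > h.py <<'E'
from rig import *
import cv2, numpy as np
def cam(d):
    R=cv2.Rodrigues(np.array(d["rvec"]))[0]; return np.array(d["camera_matrix"]),R,np.array(d["tvec"])
def ray(d,p):
    K,R,t=cam(d); v=np.linalg.inv(K)@[p[0],p[1],1]; return -R.T@t, R.T@v
def onz(d,p,z):
    c,v=ray(d,p); return c+v*(z-c[2])/v[2]
def tri(d1,p1,d2,p2):
    c1,v1=ray(d1,p1);c2,v2=ray(d2,p2)
    s=np.linalg.lstsq(np.c_[v1,-v2],c2-c1,rcond=None)[0]
    a=c1+s[0]*v1;b=c2+s[1]*v2
    return (a+b)/2, np.linalg.norm(a-b)
def proj(d,P):
    return cv2.projectPoints(np.atleast_2d(np.array(P,float)),np.array(d["rvec"]),np.array(d["tvec"]),d["camera_matrix"],None)[0][:,0]
def mask(d,col):
    h=cv2.cvtColor(d["frame"],cv2.COLOR_RGB2HSV)
    H,S,V=[h[...,i].astype(int) for i in range(3)]
    m={'red':((H<6)|(H>174))&(S>170)&(V>80),'yel':(H>18)&(H<32)&(S>140)&(V>110),'blue':(H>102)&(H<122)&(S>120)}[col]
    return m.astype(np.uint8)
def blobs(d,col,roi):
    x0,y0,x1,y1=roi; m=mask(d,col); k=np.zeros_like(m); k[y0:y1,x0:x1]=m[y0:y1,x0:x1]
    n,l,st,c=cv2.connectedComponentsWithStats(k)
    return [(st[i],c[i],np.argwhere(l==i)[:,::-1]) for i in range(1,n) if st[i][4]>8]
E
python3 - <<'E'
from h import *
a=get_image("scene");b=get_image("side")
ra=(300,165,420,280);rb=(275,145,380,215)
C={}
for col in('red','yel','blue'):
    A=max(blobs(a,col,ra),key=lambda q:q[0][4]);B=max(blobs(b,col,rb),key=lambda q:q[0][4])
    print(col,A[0],A[1].round(1),B[0],B[1].round(1)); C[col]=tri(a,A[1],b,B[1]); print(C[col])
for n,d,r in(('a',a,ra),('b',b,rb)):
    x0,y0,x1,y1=r; cv2.imwrite(f"pics/crop_{n}.png",cv2.resize(d["frame"][y0:y1,x0:x1,::-1],None,fx=5.5,fy=5.2 if n=='a' else 5.5,interpolation=cv2.INTER_CUBIC))
E
```

```text
red [335 234   8  17  61] [339.  240.6] [355 171   5   5  18] [356.9 172.7]
(array([0.63007692, 0.00904683, 0.06907527]), np.float64(0.005490768728618721))
yel [358 178   4   8  27] [359.8 181.7] [290 172  10   4  27] [294.5 173.4]
(array([0.45851298, 0.09724372, 0.08456347]), np.float64(0.002148619987294794))
blue [ 312  200   93   73 1940] [360.7 230.8] [299 158  57  49 852] [325.8 181.7]
(array([0.55742087, 0.07651127, 0.01729204]), np.float64(0.0004525510559849454))
```

View pics/crop_a.png

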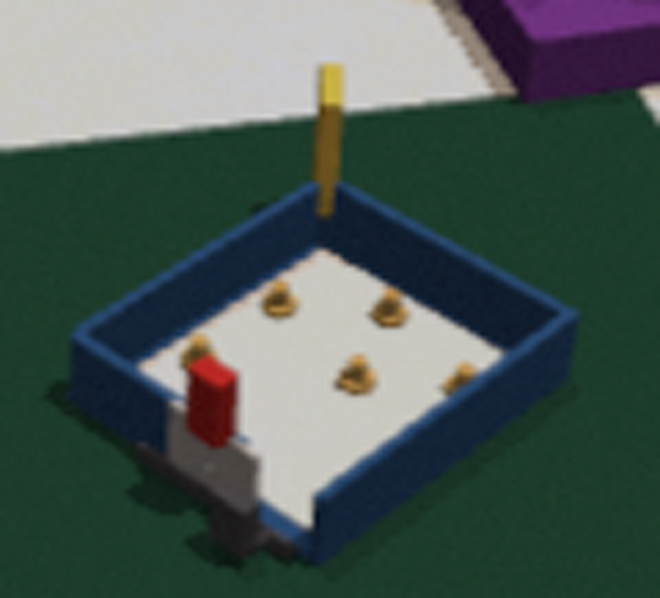

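View pics/crop_b.png

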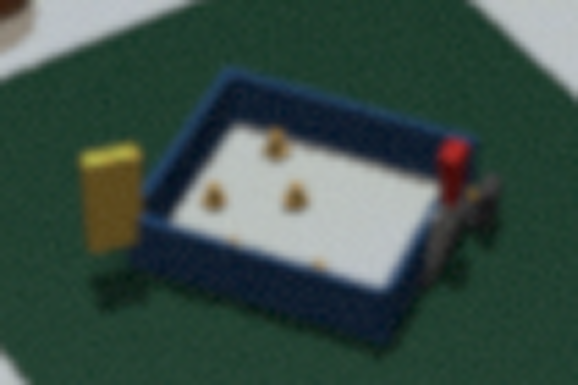

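```bash
python3 - <<'E'
from h import *
a=get_image("scene");b=get_image("side")
fa=lambda x,y:(300+(x+.5)/5.5-.5,165+(y+.5)/5.2-.5); fb=lambda x,y:(275+(x+.5)/5.5-.5,145+(y+.5)/5.5-.5)
L=[((80,-70),a,fa(75,333),.04),((-80,70),a,fa(577,312),.04),((80,70),a,fa(318,562),0),((80,70),a,fa(318,497),.04),((-80,-70),a,fa(325,178),.04),
((-80,70),b,fb(228,70),.04),((80,70),b,fb(478,140),.04),((80,-70),b,fb(387,292),.04),((80,-70),b,fb(385,350),0),((-80,-70),b,fb(135,215),.04)]
P=np.array([l[0] for l in L])/1000; W=np.array([onz(l[1],l[2],l[3])[:2] for l in L])
z=(W@[1,1j]); p=P@[1,1j]
zc=z-z.mean();pc=p-p.mean(); r=(np.conj(pc)@zc); r/=abs(r); yaw=np.angle(r); c=z.mean()-r*p.mean()
print('yaw',yaw,np.degrees(yaw),'c',c); print('res mm',np.round((z-(c+r*p))*1000,1))
T=lambda x,y:(lambda q:(q.real.round(4),q.imag.round(4)))(c+r*(x+1j*y)/1000)
print('tab',T(-84.5,-74)); 
print('yel top scene', onz(a,fa(331,84),.088), onz(b,fb(112,155),.088))
for d,pt in((a,fa(215,370)),(b,fb(456,147))):
    w=onz(d,pt,.078); q=(w[0]+1j*w[1]-c)/r*1000; print('lug top tray mm',q)
print('tab diag world yaw',yaw+.719)
np.save('tray.npy',[c.real,c.imag,yaw])
E
```

```text
yaw -0.98172074433585 -56.24845531088592 c (0.5673863228109328+0.06770267254711272j)
res mm [ 0.6+3.5j -1.1-1.2j -3.9+1.j  -2.7-1.5j  4.3-1.8j -1. -1.3j -0.8+0.4j
  1.4+3.7j -1.9-1.j   5.1-1.8j]
tab (np.float64(0.4589), np.float64(0.0968))
yel top scene [0.46056189 0.09570143 0.088     ] [0.45946845 0.09725065 0.088     ]
lug top tray mm (83.83601185966096+15.772042515475759j)
lug top tray mm (83.41874814491993+18.96349707086916j)
tab diag world yaw -0.26272074433585
```

Tray pose: centre (0.567, 0.068), yaw −56.2°. The tab position agrees to about 2 mm across the two views, and the gate travel is about 10 mm. Next is the approach to the push.

```bash
cat >> h.py <<'E'
from scipy.spatial.transform import Rotation as Ro
def rot(q): return Ro.from_quat([q[1],q[2],q[3],q[0]])
def T(x,y,z=0):
    cx,cy,w=np.load('tray.npy'); return np.array([cx+(x*np.cos(w)-y*np.sin(w))/1000,cy+(x*np.sin(w)+y*np.cos(w))/1000,z/1000])
def plan(P,yang,tilt=0):
    """shift mm / rotvec deg in the tool axes to reach P with jaw y axis at world angle yang, pointing down"""
    s=get_state(); R=rot(s["ee_rot"]); 
    y=np.array([np.cos(yang),np.sin(yang),0]); z=np.array([0,0,-1.]); x=np.cross(y,z)
    G=Ro.from_matrix(np.c_[x,y,z])
    return (R.inv().apply(np.array(P)-s["position"])*1000).round(1), np.degrees((R.inv()*G).as_rotvec()).round(2)
E
python3 - <<'E'
from h import *
yaw=np.load('tray.npy')[2]
print(T(84,-20,150),plan(T(84,-20,150),yaw+np.pi/2))
E
```

```text
[ 0.59742701 -0.01325137  0.15      ] (array([-538.7, -316.2,  100.2]), array([-2.000e-02,  0.000e+00,  2.933e+01]))
```

```bash
python3 -m jog '[-51,-30,0,0,0,3, -102,-60,0,0,0,6, -153,-90,10,0,0,9, -204,-120,20,0,0,12, -255,-150,30,0,0,15, -306,-180,40,0,0,18, -357,-210,50,0,0,21, -408,-240,60,0,0,24, -459,-270,75,0,0,27, -500,-294,85,0,0,29.3]' 1 30; python3 -m jog '[-38.7,-22.2,15,0,0,0, -38.7,-22.2,15,0,0,0, -38.7,-22.2,15,0,0,0,-38.7,-22.2,15,0,0,0]'; python3 - <<'E'
from h import *
yaw=np.load('tray.npy')[2]
print(plan(T(84,-20,69),yaw+np.pi/2))
E
```

```text
clock: 1.6
position: [0.5741, 0.022, 0.1647]
ee_rot: [0.0, 0.472, 0.881, 0.0]
contact_force: [-0.7, 1.2, 0.3]
width: 0.0
clock: 2.1
position: [0.5762, -0.0191, 0.1509]
ee_rot: [0.0, 0.471, 0.882, 0.0]
contact_force: [-0.2, 0.1, -0.2]
width: -0.0001
(array([-7. , 20.8, 81.9]), array([0.06, 0.01, 0.11]))
```

```bash
python3 -m jog '[-3.5,10.5,20,0,0,0, -7,20.8,40,0,0,0, -7,20.8,60,0,0,0, -7,20.8,72,0,0,0, -7,20.8,82,0,0,0, -7,20.8,82,0,0,0]'; python3 - <<'E'
from h import *
yaw=np.load('tray.npy')[2]
s=get_state();print(plan(T(84,-20,69),yaw+np.pi/2))
for n in("scene","side","wrist"):
    d=get_image(n);f=d["frame"]
    if n=="scene": f=cv2.resize(f[165:285,290:430],None,fx=5,fy=5)
    if n=="side": f=cv2.resize(f[110:230,270:410],None,fx=5,fy=5)
    cv2.imwrite(f"pics/{n}1.png",f[:,:,::-1])
E
```

```text
clock: 2.85
position: [0.5969, -0.0144, 0.0673]
ee_rot: [-0.001, 0.471, 0.882, -0.0]
contact_force: [-0.9, 0.9, 0.1]
width: 0.0001
(array([ 0.6,  1.1, -1.7]), array([-0.07, -0.07,  0.04]))
```

View pics/scene1.png

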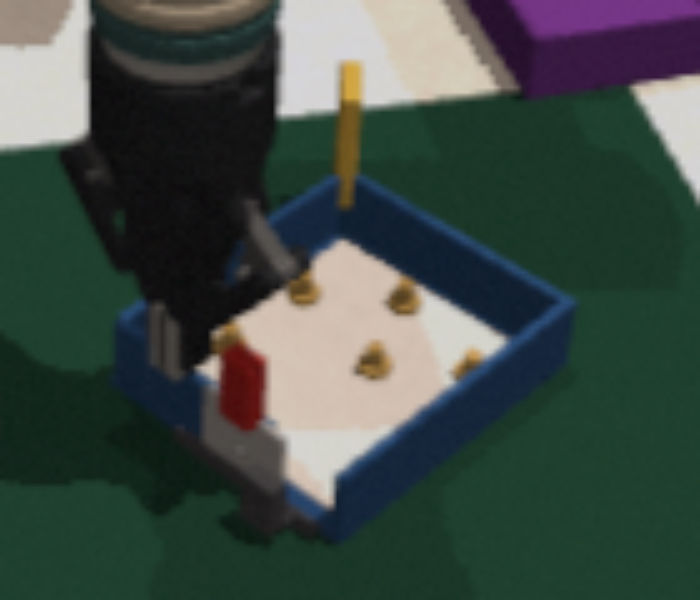

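View pics/wrist1.png

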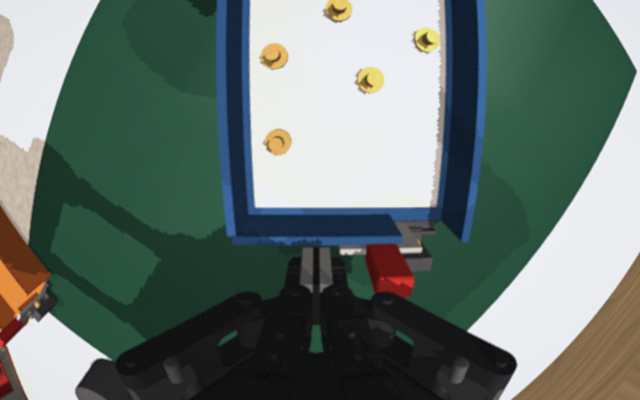

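View pics/side1.png

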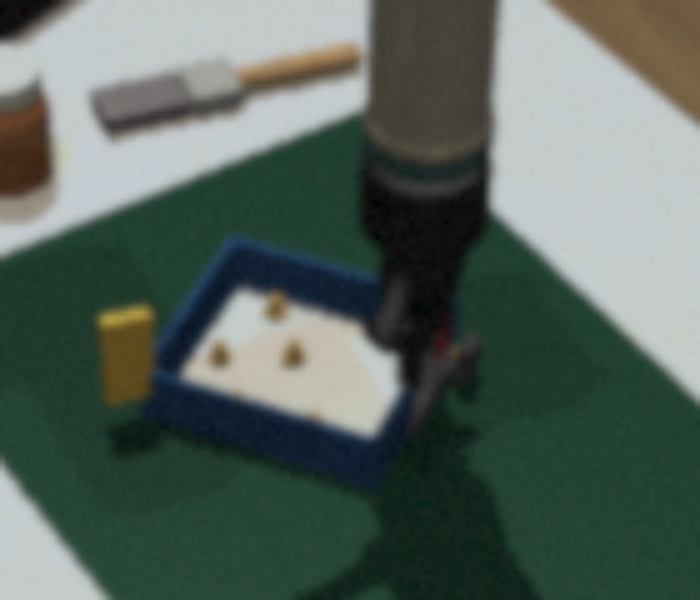

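The closed fingers are level with the lug on its −y side. The lug is at wrist (388,268), the fingers at (317,262), and the jaws line up with the wall. Pushing along tool +y.

```bash
python3 -m jog '[0,3,0,0,0,0, 0,7,0,0,0,0, 0,11,0,0,0,0, 0,14,0,0,0,0, 0,16,0,0,0,0, 0,18,0,0,0,0, 0,20,0,0,0,0, 0,22,0,0,0,0,0,22,0,0,0,0]'; python3 - <<'E'
from h import *
d=get_image("wrist")
cv2.imwrite("pics/wrist2.png",cv2.resize(d["frame"][150:350,200:500],None,fx=2.6,fy=2.6)[:,:,::-1])
E
```

```text
clock: 4.12
position: [0.6158, -0.0021, 0.0683]
ee_rot: [0.0, 0.471, 0.882, 0.0]
contact_force: [-0.1, 0.6, -0.5]
width: -0.0002
```

View pics/wrist2.png

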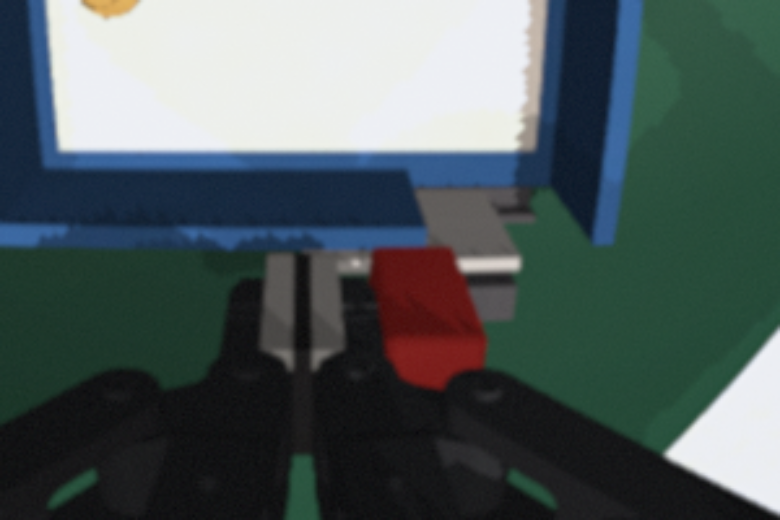

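The fingers are now touching the lug, with its face at crop (385,320), or only just short of it. Continuing the push.

```bash
python3 -m jog '[0,2,0,0,0,0, 0,4,0,0,0,0, 0,6,0,0,0,0, 0,8,0,0,0,0, 0,10,0,0,0,0, 0,12,0,0,0,0, 0,14,0,0,0,0,0,16,0,0,0,0,0,18,0,0,0,0,0,18,0,0,0,0]'; python3 - <<'E'
from h import *
d=get_image("wrist")
cv2.imwrite("pics/wrist3.png",cv2.resize(d["frame"][150:350,200:500],None,fx=2.6,fy=2.6)[:,:,::-1])
E
```

```text
clock: 5.42
position: [0.6315, 0.008, 0.0684]
ee_rot: [0.001, 0.471, 0.882, 0.001]
contact_force: [0.3, -0.1, 0.5]
width: 0.0002
```

View pics/wrist3.png

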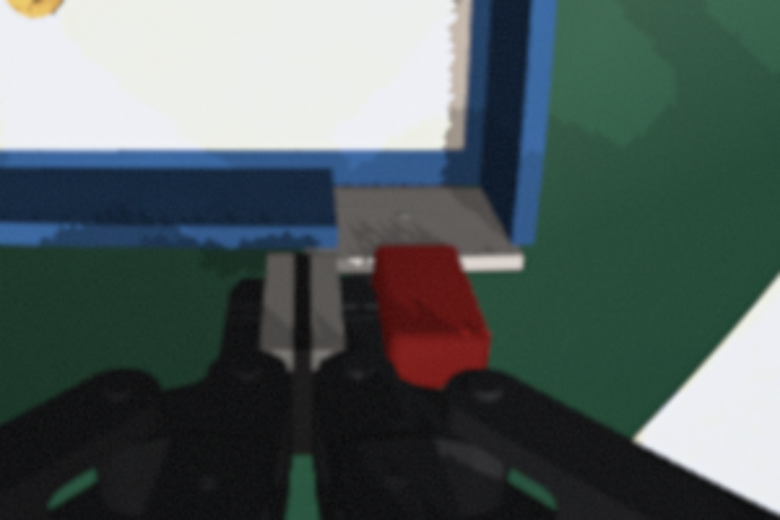

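```bash
python3 -m jog '[0,1,0,0,0,0, 0,2,0,0,0,0, 0,3,0,0,0,0, 0,4,0,0,0,0,0,4,0,0,0,0]'; python3 -m jog '[0,0.5,0,0,0,0, 0,1,0,0,0,0, 0,1.5,0,0,0,0,0,2,0,0,0,0,0,2,0,0,0,0]';python3 - <<'E'
from h import *
d=get_image("wrist")
cv2.imwrite("pics/wrist4.png",cv2.resize(d["frame"][150:350,200:500],None,fx=2.6,fy=2.6)[:,:,::-1])
E
```

```text
clock: 6.1
position: [0.634, 0.01, 0.0683]
ee_rot: [0.0, 0.471, 0.882, 0.0]
contact_force: [0.9, -0.0, 0.0]
width: -0.0002
clock: 6.72
position: [0.6352, 0.0108, 0.0683]
ee_rot: [-0.0, 0.471, 0.882, -0.0]
contact_force: [-1.8, 0.1, 1.4]
width: 0.0001
```

View pics/wrist4.png

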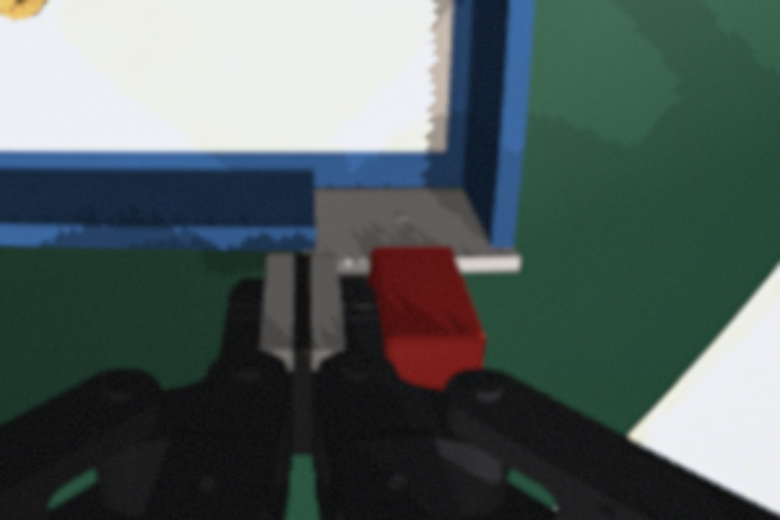

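```bash
python3 -m jog '[0,0.5,0,0,0,0, 0,1,0,0,0,0, 0,1.5,0,0,0,0,0,2,0,0,0,0,0,2.5,0,0,0,0,0,3,0,0,0,0,0,3,0,0,0,0]';python3 - <<'E'
from h import *
d=get_image("wrist")
cv2.imwrite("pics/wrist5.png",cv2.resize(d["frame"][150:350,200:500],None,fx=2.6,fy=2.6)[:,:,::-1])
E
```

```text
clock: 7.65
position: [0.6378, 0.013, 0.0682]
ee_rot: [-0.0, 0.471, 0.882, 0.0]
contact_force: [-3.5, -0.2, 2.5]
width: -0.0001
```

View pics/wrist5.png

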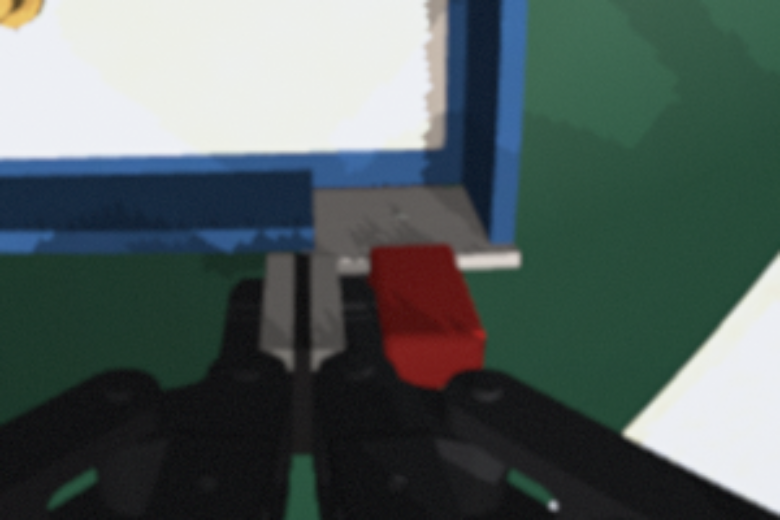

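The tray has started to shift slightly with the push, so the gate should be at its stop. I'll measure the lug against the edge of the opening.

```bash
cat >> h.py <<'E'
def wz(d,p,z):
    K,R,t=cam(d); u=cv2.fisheye.undistortPoints(np.array([[p]],float),K,np.zeros(4))[0,0]
    v=R.T@[u[0],u[1],1]; c=-R.T@t; return c+v*(z-c[2])/v[2]
E
python3 - <<'E'
from h import *
d=get_image("wrist")
f=lambda x,y:(200+(x+.5)/2.6-.5,150+(y+.5)/2.6-.5)
P={'wallend':wz(d,f(313,250),.04),'lugL':wz(d,f(371,246),.041),'lugR':wz(d,f(454,246),.041),'ywall_out':wz(d,f(516,244),.04),'lugtopL':wz(d,f(390,385),.078),'lugtopR':wz(d,f(484,385),.078),'wallin':wz(d,f(488,244),.04)}
y=np.array([.8315,.5556]); 
for k,v in P.items(): print(k,v.round(4), (v[:2]@y*1000).round(1))
a=get_image("scene");s=get_image("side")
cv2.imwrite("pics/scene5.png",cv2.resize(a["frame"][165:285,290:430],None,fx=5,fy=5)[:,:,::-1])
E
```

```text
wallend [0.637 0.018 0.04 ] 539.7
lugL [0.6464 0.0259 0.041 ] 551.9
lugR [0.6613 0.0356 0.041 ] 569.6
ywall_out [0.6731 0.0431 0.04  ] 583.6
lugtopL [0.6522 0.0188 0.078 ] 552.8
lugtopR [0.6667 0.0276 0.078 ] 569.7
wallin [0.6678 0.0397 0.04  ] 577.3
```

View pics/scene5.png

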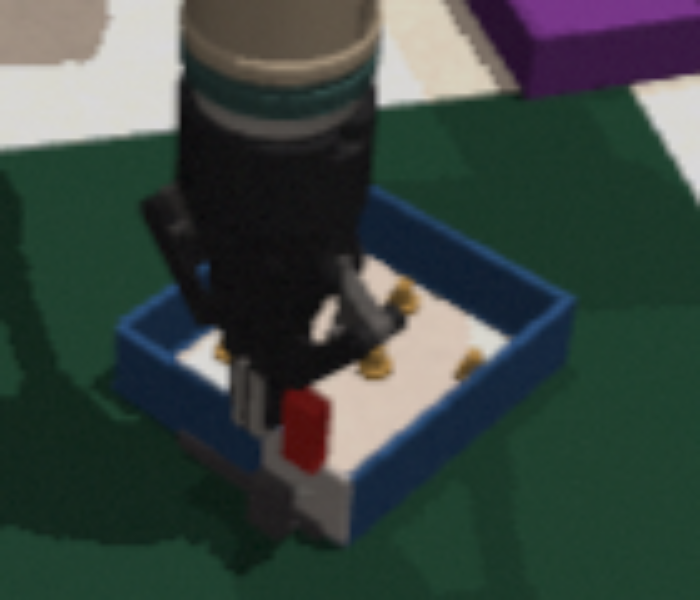

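The gate looks fully shut: the lug centre is 22.7 mm short of the +y outer face, which puts travel at about 0.040, and the gate edge is flush with the corner in the scene view. Backing off and rising.

```bash
python3 -m jog '[0,-5,0,0,0,0, 0,-12,0,0,0,0, 0,-16,-20,0,0,0, 0,-16,-60,0,0,0, 40,-30,-110,0,0,0,100,-30,-120,0,0,0,150,-30,-120,0,0,0,150,-30,-120,0,0,0]' 0;python3 - <<'E'
from h import *
a=get_image("scene");b=get_image("side");w=get_image("wrist")
cv2.imwrite("pics/scene6.png",cv2.resize(a["frame"][165:280,300:420],None,fx=5.5,fy=5.2,interpolation=cv2.INTER_CUBIC)[:,:,::-1])
cv2.imwrite("pics/side6.png",cv2.resize(b["frame"][145:215,275:380],None,fx=5.5,fy=5.5,interpolation=cv2.INTER_CUBIC)[:,:,::-1])
cv2.imwrite("pics/wrist6.png",w["frame"][:,:,::-1])
E
```

```text
clock: 8.85
position: [0.5287, 0.1233, 0.1893]
ee_rot: [0.001, 0.47, 0.883, 0.002]
contact_force: [-0.2, -1.0, 0.5]
width: 0.0854
```

View pics/scene6.png

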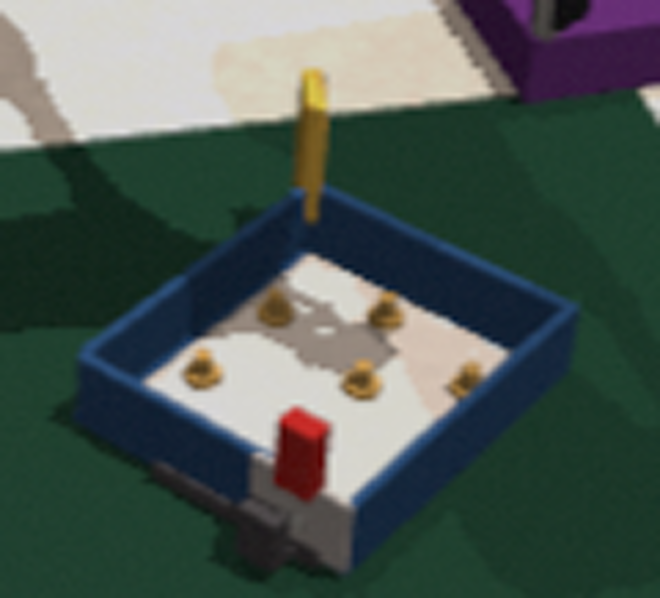

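View pics/side6.png

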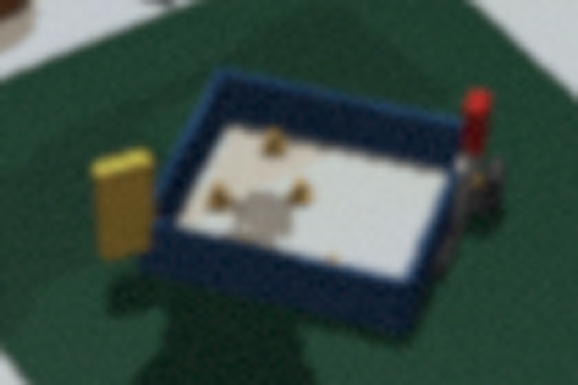

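View pics/wrist6.png

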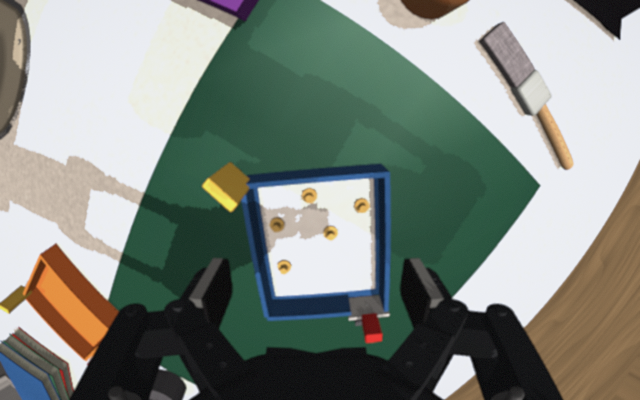

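The gate is shut and all five screws are still standing in the tray. The tray turned a few degrees during the push, so I'm re-measuring its pose.

```bash
python3 - <<'E'
from h import *
a=get_image("scene");b=get_image("side");w=get_image("wrist")
fa=lambda x,y:(300+(x+.5)/5.5-.5,165+(y+.5)/5.2-.5); fb=lambda x,y:(275+(x+.5)/5.5-.5,145+(y+.5)/5.5-.5)
L=[((80,-70),onz(a,fa(82,354),.04)),((-80,70),onz(a,fa(577,308),.04)),((80,70),onz(a,fa(350,572),0)),((80,70),onz(a,fa(350,502),.04)),((-80,-70),onz(a,fa(305,186),.04)),
((-80,70),onz(b,fb(222,70),.04)),((80,-70),onz(b,fb(415,283),.04)),((80,-70),onz(b,fb(406,340),0)),((-80,-70),onz(b,fb(145,222),.04)),
((-80,70),wz(w,(387,166),.04)),((80,-70),wz(w,(268,319),.04)),((-80,-70),wz(w,(248,180),.04))]
P=np.array([l[0] for l in L])/1000; W=np.array([l[1][:2] for l in L])
z=(W@[1,1j]); p=P@[1,1j]
zc=z-z.mean();pc=p-p.mean(); r=(np.conj(pc)@zc); r/=abs(r); yaw=np.angle(r); c=z.mean()-r*p.mean()
print('yaw',yaw,np.degrees(yaw),'c',c); print('res mm',np.round((z-(c+r*p))*1000,1))
np.save('tray.npy',[c.real,c.imag,yaw])
print('tab',T(-84.5,-74), 'yel top', onz(a,fa(314,90),.088), onz(b,fb(122,163),.088))
# tab top long edge ends (wrist), z .088
for q in((204,184),(215,196),(234,211),(242,200),(229,163),(215,172)): print(q,wz(w,q,.088).round(4))
cv2.imwrite("pics/wcrop6.png",cv2.resize(w["frame"][150:220,190:270],None,fx=8,fy=8,interpolation=cv2.INTER_CUBIC)[:,:,::-1])
print(plan(T(-84.5,-74,130),yaw+.719+np.pi/2))
E
```

```text
yaw -0.8916872272309541 -51.08991476605648 c (0.5727496743846497+0.06929970181584545j)
res mm [-0.7+3.1j  0.5-2.7j -3.6+0.9j -5.2-1.3j  5.2-4.2j  0.2-1.8j  3.4+0.3j
 -2.6-1.7j  3.7-2.j  -5.6+0.8j  0.3+1.6j  4.4+7.j ]
tab [0.46209341 0.0885725  0.        ] yel top [0.46368759 0.08729121 0.088     ] [0.46081276 0.08861938 0.088     ]
(204, 184) [0.4462 0.0886 0.088 ]
(215, 196) [0.4586 0.0849 0.088 ]
(234, 211) [0.4778 0.0826 0.088 ]
(242, 200) [0.4788 0.0943 0.088 ]
(229, 163) [0.4555 0.1143 0.088 ]
(215, 172) [0.4494 0.1021 0.088 ]
(array([ 12.2, -74.5,  58.1]), array([ 3.000e-02,  4.000e-02, -4.641e+01]))
```

View pics/wcrop6.png

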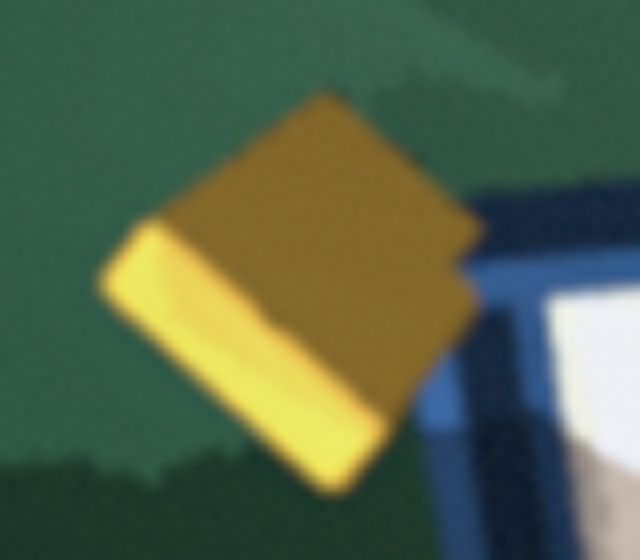

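```bash
python3 - <<'E'
from h import *
w=get_image("wrist")
Q=[wz(w,(190+(x+.5)/8-.5,150+(y+.5)/8-.5),.088)[:2] for x,y in((97,280),(330,497),(390,425),(150,215))]
Q=np.array(Q);print(Q.round(4),Q.mean(0))
v=(Q[1]-Q[0])+(Q[2]-Q[3]);ang=np.arctan2(v[1],v[0]);print(ang,np.linalg.norm(v)/2,np.load('tray.npy')[2]+.719)
P=np.r_[(Q.mean(0)+T(-84.5,-74)[:2])/2,.15]
print(P,plan(P,(ang+np.load('tray.npy')[2]+.719)/2+np.pi/2))
E
```

```text
[[0.4445 0.0871]
 [0.4756 0.0807]
 [0.4772 0.0907]
 [0.4462 0.0959]] [0.46086197 0.08859411]
-0.18503337340978598 0.03158910106327578 -0.1726872272309541
[0.46147769 0.08858331 0.15      ] (array([ 12.4, -74.9,  38. ]), array([ 1.000e-02,  2.000e-02, -4.606e+01]))
```

```bash
python3 -m jog '[2,-15,6,0,0,-9, 5,-30,12,0,0,-18, 7,-45,20,0,0,-27, 10,-60,28,0,0,-36, 12.4,-74.9,38,0,0,-46, 12.4,-74.9,38,0,0,-46, 12.4,-74.9,38,0,0,-46]';python3 - <<'E'
from h import *
w=get_image("wrist")
cv2.imwrite("pics/wrist7.png",w["frame"][:,:,::-1])
print(plan([.4615,.0886,.065],-.18+np.pi/2))
E
```

```text
clock: 10.07
position: [0.4619, 0.0892, 0.1507]
ee_rot: [0.001, 0.091, 0.996, 0.0]
contact_force: [0.5, 0.7, -0.2]
width: 0.0857
(array([ 0.5, -0.8, 85.8]), array([ 0.04,  0.1 , -0.04]))
```

View pics/wrist7.png

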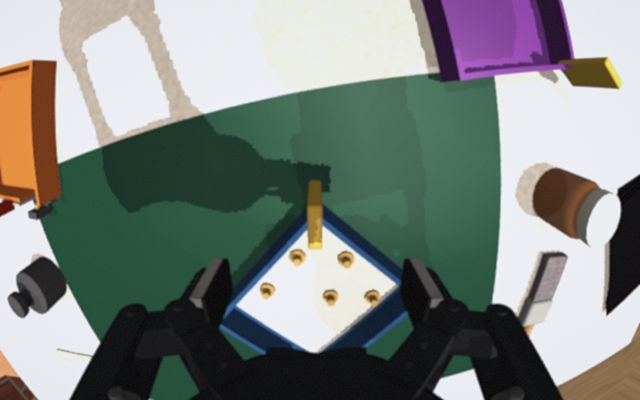

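The tab is centred between the open jaws at x≈315. Descending and gripping.

```bash
python3 -m jog '[0,-0.5,25,0,0,0, 0,-0.5,50,0,0,0, 0,-0.5,68,0,0,0, 0,-0.5,78,0,0,0, 0,-0.5,85,0,0,0, 0,-0.5,85,0,0,0]'; python3 -m jog '[0,0,0,0,0,0,0,0,0,0,0,0,0,0,0,0,0,0,0,0,0,0,0,0,0,0,0,0,0,0,0,0,0,0,0,0,0,0,0,0,0,0]' 1 70;python3 - <<'E'
from h import *
for n in ("wrist","scene"):
    w=get_image(n); cv2.imwrite(f"pics/{n}8.png",w["frame"][:,:,::-1])
s=get_state();print(s['width'],s['contact_force'],s['moment'],s['position'],s['ee_rot'])
E
```

```text
clock: 10.88
position: [0.4607, 0.0889, 0.0653]
ee_rot: [0.0, 0.089, 0.996, 0.0]
contact_force: [-0.6, 0.9, 0.2]
width: 0.0855
clock: 11.75
position: [0.4606, 0.0889, 0.0656]
ee_rot: [0.0, 0.089, 0.996, 0.0]
contact_force: [-1.4, -0.6, 5.7]
width: 0.0092
0.0094553931472098 [-0.81898931 -0.36258169  5.34845254] [-0.02109989  0.17331663  0.05172904] [0.46053135 0.08888102 0.06558096] [1.44195433e-04 8.89728086e-02 9.96034045e-01 2.45527324e-05]
```

View pics/wrist8.png

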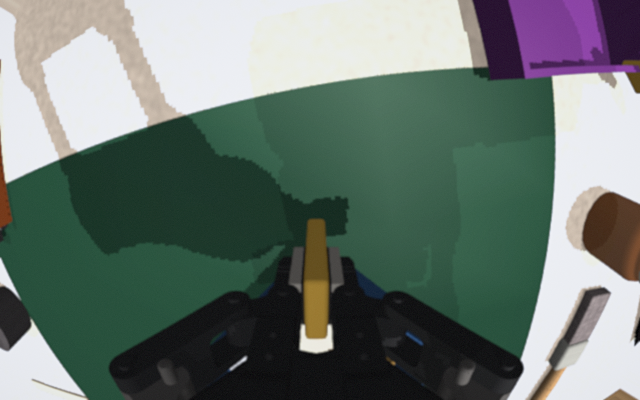

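View pics/scene8.png

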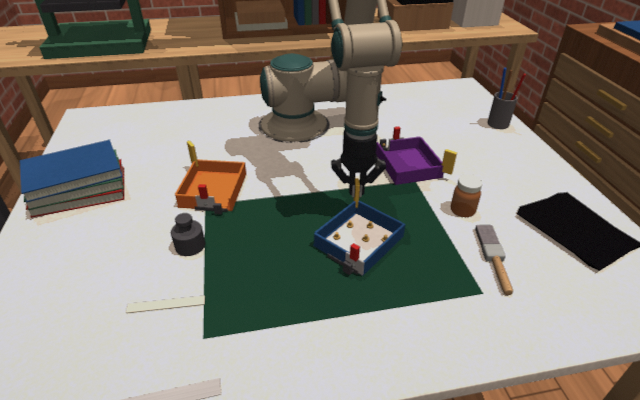

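Grip confirmed, with the width at 9.3 mm on the tab. Next I'll work out the arc about the pivot corner in the tool axes.

```bash
python3 - <<'E'
import numpy as np
for i in range(1,11):
    t=np.radians(1.2*i); print(round(1.2*i,1), round(-(218.6*(1-np.cos(t))+65.5*np.sin(t)),1), round(-(218.6*np.sin(t)-65.5*(1-np.cos(t))),1))
E
```

```text
1.2 -1.4 -4.6
2.4 -2.9 -9.1
3.6 -4.5 -13.6
4.8 -6.2 -18.1
6.0 -8.0 -22.5
7.2 -9.9 -26.9
8.4 -11.9 -31.2
9.6 -14.0 -35.5
10.8 -16.1 -39.8
12.0 -18.4 -44.0
```

```bash
python3 -m jog '[-1.4,0,-4.6,0,1.2,0, -2.9,0,-9.1,0,2.4,0, -4.5,0,-13.6,0,3.6,0, -6.2,0,-18.1,0,4.8,0, -8,0,-22.5,0,6,0, -9.9,0,-26.9,0,7.2,0, -11.9,0,-31.2,0,8.4,0, -14,0,-35.5,0,9.6,0, -16.1,0,-39.8,0,10.8,0, -18.4,0,-44,0,12,0]';python3 - <<'E'
from h import *
for n in ("side","scene"):
    w=get_image(n); cv2.imwrite(f"pics/{n}9.png",w["frame"][:,:,::-1])
s=get_state();print(s['width'],s['contact_force'],s['moment'],s['position'],s['qpos'])
E
```

```text
clock: 13.1
position: [0.4784, 0.0856, 0.1095]
ee_rot: [-0.105, 0.089, 0.99, 0.009]
contact_force: [-2.0, 0.8, -3.7]
width: 0.0094
0.009094878407452803 [-0.4548178  -0.01509517 -5.30455739] [ 0.08287586 -0.08111347  0.01596335] [0.47955067 0.0854642  0.10936457] [ 0.0059359   0.36943217  1.76697307  0.04087998  1.21103708 -1.40459842]
```

View pics/scene9.png

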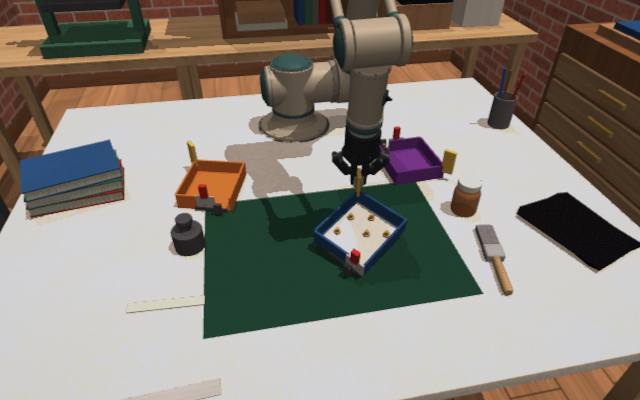

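View pics/side9.png

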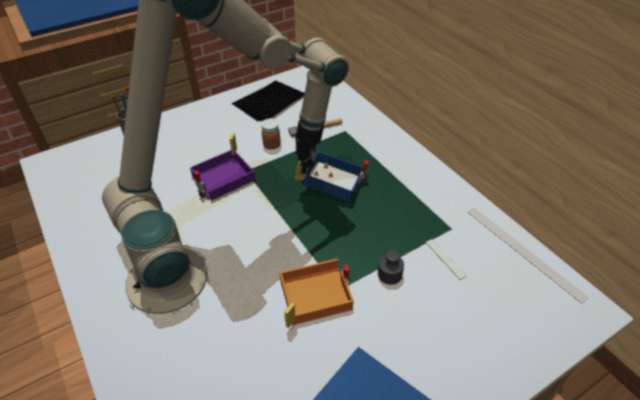

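The tray is tilted about 12° with the screws still in place, and the forces are plausible. Continuing the same arc.

```bash
python3 -m jog '[-1.4,0,-4.6,0,1.2,0, -2.9,0,-9.1,0,2.4,0, -4.5,0,-13.6,0,3.6,0, -6.2,0,-18.1,0,4.8,0, -8,0,-22.5,0,6,0, -9.9,0,-26.9,0,7.2,0, -11.9,0,-31.2,0,8.4,0, -14,0,-35.5,0,9.6,0, -16.1,0,-39.8,0,10.8,0, -18.4,0,-44,0,12,0]'; python3 -m jog '[-1.4,0,-4.6,0,1.2,0, -2.9,0,-9.1,0,2.4,0, -4.5,0,-13.6,0,3.6,0, -5,0,-15,0,4,0, -5,0,-15,0,4,0,-5,0,-15,0,4,0,-5,0,-15,0,4,0,-5,0,-15,0,4,0,-5,0,-15,0,4,0,-5,0,-15,0,4,0]';python3 - <<'E'
from h import *
for n,(x,y) in (("side",(260,130)),("scene",(290,155))):
    w=get_image(n); cv2.imwrite(f"pics/{n}10.png",cv2.resize(w["frame"][y:y+130,x:x+150],None,fx=4.6,fy=4.6,interpolation=cv2.INTER_CUBIC)[:,:,::-1])
w=get_image("wrist"); cv2.imwrite("pics/wrist10.png",w["frame"][:,:,::-1])
s=get_state();print(s['width'],s['contact_force'],s['moment'],s['position'],s['qpos'])
E
```

```text
clock: 14.45
position: [0.5056, 0.0808, 0.1487]
ee_rot: [-0.208, 0.087, 0.974, 0.019]
contact_force: [-0.6, 0.6, -5.1]
width: 0.0094
clock: 15.7
position: [0.516, 0.0789, 0.1601]
ee_rot: [-0.241, 0.086, 0.967, 0.022]
contact_force: [1.1, 0.6, -8.3]
width: 0.0092
0.008878145648483046 [ 0.99329021  0.88541306 -5.79879306] [-0.17863849 -0.75748339  0.01134006] [0.51592106 0.07889571 0.1601377 ] [-0.02859532  0.5139331   1.45764446  0.07038341  1.65349036 -1.43256582]
```

View pics/scene10.png

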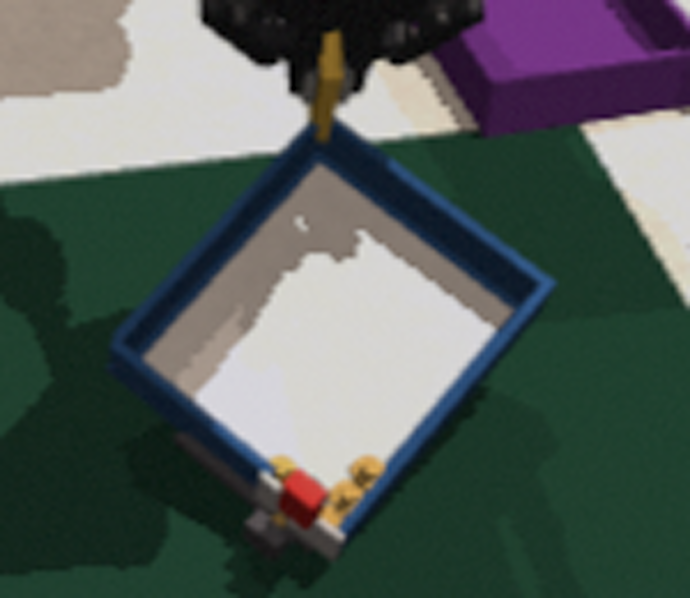

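View pics/side10.png

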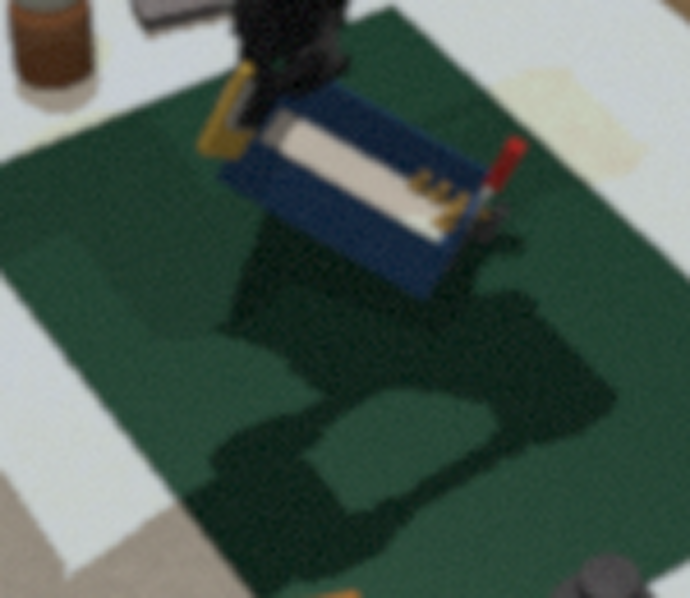

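View pics/wrist10.png

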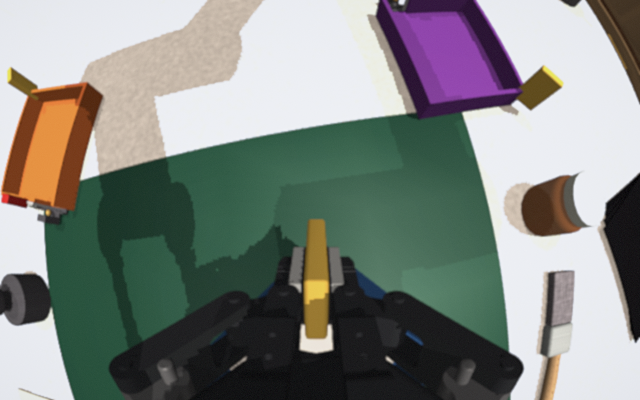

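The tray is tilted 28°, with the TCP at z 0.160 and the grip width unchanged. The screws are gathered at scene crop (285–370, 465–500). Before handing in, I'll count all five and check that they're at rest and within 70 mm.

```bash
python3 - <<'E'
from h import *
s=get_state(); R=rot(s["ee_rot"])
# tray axes in the tool frame: u(diag to pour)=-x, up=-z ; diag is .719 rad from tray x towards y
X=R.as_matrix(); u=-X[:,0]; up=-X[:,2]; v=np.cross(up,u)
ex=np.cos(.719)*u-np.sin(.719)*v; ey=np.sin(.719)*u+np.cos(.719)*v
W=lambda x,y,z: s["position"]+((x+84.5)*ex+(y+74)*ey+(z-65)*up)/1000
print('tilt',np.degrees(np.arccos(up[2])),'pivot',W(80,70,0),'tab',W(-84.5,-74,65))
for n,(x,y,ww,hh) in (("side",(335,160,50,35)),("scene",(335,245,50,40))):
    d=get_image(n); f=d["frame"][:,:,::-1].copy()
    big=cv2.resize(f[y:y+hh,x:x+ww],None,fx=14,fy=14,interpolation=cv2.INTER_CUBIC)
    t=np.linspace(np.pi,1.5*np.pi,60); A=[W(75+70*np.cos(a),65+70*np.sin(a),5) for a in t]
    A=(proj(d,A)-[x,y]+.5)*14
    cv2.polylines(big,[A.astype(int)],False,(255,0,255),1)
    c=((proj(d,[W(75,65,5)])-[x,y]+.5)*14)[0]; cv2.drawMarker(big,tuple(c.astype(int)),(255,255,0))
    cv2.imwrite(f"pics/{n}11.png",big)
E
```

```text
tilt 27.97982345360553 pivot [6.75921239e-01 5.00827105e-02 1.65820914e-04] tab [0.51592106 0.07889571 0.1601377 ]
```

View pics/side11.png

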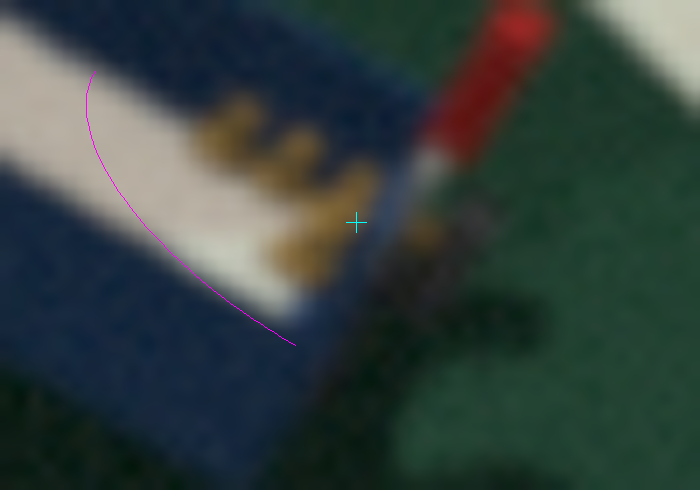

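View pics/scene11.png

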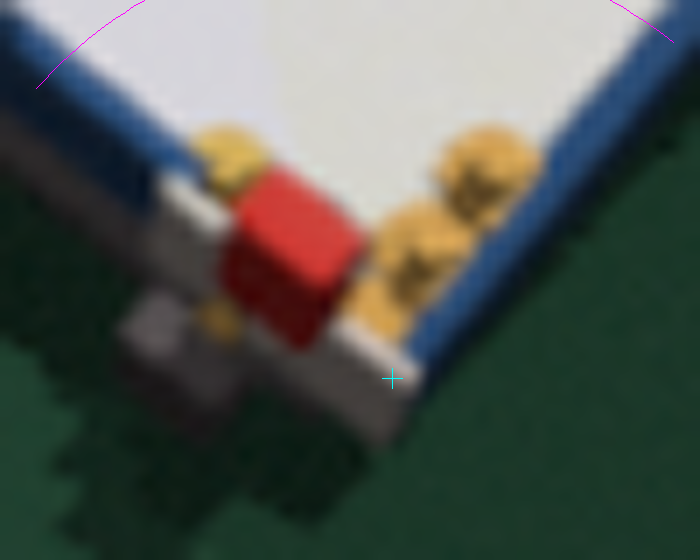

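Three screws lie along the +y wall and one is beside the lug, all well inside the 70 mm arc. The fifth must be behind the lug, since the rest of the floor is bare. The gate edge is still flush. Handing in.

```bash
python3 -m jog '[0,0,0,0,0,0,0,0,0,0,0,0,0,0,0,0,0,0,0,0,0,0,0,0]'; python3 - <<'E'
from h import *
s=get_state();print(s['clock'],s['position'],s['width'],abs(s['qd']).max(),s['contact_force'])
sign_off()
E
```

```text
clock: 16.45
position: [0.5158, 0.0789, 0.1602]
ee_rot: [-0.241, 0.086, 0.966, 0.022]
contact_force: [1.5, -0.8, -6.6]
width: 0.0091
16.45 [0.51580552 0.0788979  0.16017533] 0.00908293117359608 0.0027064695597942244 [ 1.46050375 -0.7779323  -6.63922212]
the job is handed in; nothing more can be done
```

I pushed the gate shut with the tray flat, then gripped the yellow tab and raised that corner to 28° about the pour corner. I handed the job in at 16.5 s, still holding the tray by the tab.

**Last checks:**
- **Gate:** after the push I measured its travel at about 0.040 m, and at the end its edge still looked flush with the corner.
- **Grip and stillness:** the jaws were 9 mm apart on the tab, with the grip point 0.160 m up and the arm still.
- **Screws:** four were clearly visible in the pour corner, well inside 70 mm. I did not see the fifth as a separate screw. It is probably hidden behind the lug, since the rest of the tray floor was bare.
- **Tray movement:** the push against the end stop turned the tray about 5°. I measured its pose again before gripping the tab.
- **Bystanders:** I kept the arm away from them and saw no contact, but I did not measure their positions at the end.

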